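Line up the seasonings by height on their coasters

ROBOT

A 6-joint arm with a two-finger parallel gripper is mounted at the origin on a cart in front of the work surface, level with it; the furniture and walls round the work are solid. World frame = base frame: x ahead of the robot, y to its left, z up, the work surface at z = 0. Lengths are in m, angles in rad, forces in N, time in s.
With the tool pointing down it reaches from about 0.225 to 0.875 m from the base axis. Payload 3.4 kg.
Tool frame: the origin (TCP) lies at the very end of the fingers, on their centre line; the grasp point (between the pads) lies 19 mm behind it; z points along the fingers, y is the line along which they close (so a half turn about z gives the same grasp; the last joint's range is limited). The gripper opens to 85 mm and grips with 20 to 120 N. Pads are 22 mm wide; open, the fingers measure 114 mm over their backs; the gripper's body (76 mm by 85 mm) begins 54 mm behind the grasp point. The pads swing forward as they close: fully open they stand 13 mm farther back than shut.
Start: joints at [0.979, 0.276, 1.505, -0, 1.361, -0.121], TCP at [0.261, 0.512, 0.231] pointing down, gripper open.
Joint ranges: [-2.89, 2.89], [-0.75, 2.08], [0.22, 2.7], [-1.18, 4.32], [0.11, 2.71], [-2.7, 2.7]. Speed limits (rad/s): [2.57, 2.57, 3.14, 3.14, 3.14, 3.14].

INTERFACE

Orientations are given as a unit quaternion [w, x, y, z].
In Python, from rig import readout, vision, manip gives the robot as it stands.
- The arm moves only by the shell command python3 -m handwheel 'ROWS' [FORCE]. ROWS is JSON, a list of rows, each a list of 3 entries, a list of its own where there are three numbers: the shift along the tool's x, y, z in mm, then the turn, a rotation vector about the tool's x, y, z in units of 6 degrees (1.0 is 6 degrees), then the closure, from -1 (fully open) to 1 (shut), so that 0 is half open. A call has 1 to 20 rows; each row shifts and turns the commanded pose from where the row before left it, along the tool's axes as they then stand; what a row does not reach is not made up. A row lasts 1/8 s, in which the tool goes at most 62.5 mm and 10.7 degrees, less where a joint would pass 70% of its speed; a pose out of reach is approached as far as the arm can. A call is refused whole if a number of a shift passes 62.5 or a number of a turn 1, either way. A call with a gripper value outside its range is refused whole. The fingers move at their own pace and stop on an object; FORCE is the grip in N (left out, the last holds). Time passes only in rows, so rows that do not move let the fingers close. It gives the time, the measured TCP pose, the force, the opening and the grip force at its end, in the units of the state.
- readout.get_state(): the state, without advancing time (a new reading comes with each control period).
- vision.get_image(name): name is "scene" or "top" or "wrist"; returns the picture (400x640x3 uint8, blue, green, red); there is no depth.
- vision.camera_params(name): a dict with "intrinsics" (3x3 intrinsics, pixels), "dist" ([k1, k2, p1, p2, k3] as OpenCV has them; the pictures are not rectified), "rvec" (rotation vector, rad) and "tvec" (3), from world to camera coordinates, as OpenCV has them; the wrist camera has in their place "hand_eye" (4x4, takes a point from camera to tool coordinates, whose origin is the TCP and whose axes are the flange's). Camera axes: x right, y down, z forward; pixel columns grow to the right and rows downward; lengths in m; the calibration is good to about 2 mm. A picture is of the moment at which its call begins: read the wrist's pose just before it. camera_params takes no time and is no camera call.
- manip.sign_off(): hands the job in; it is judged then, once.
The state is a dict: "clock": time; "qpos": joint angles; "qd": joint speeds; "effort": joint torques, N m; "position": TCP position; "ee_rot": TCP orientation; "contact_force": force on the tool from outside, world axes, zero at the start; "moment": the same for the moment, N m; "width": finger opening in m; "gripper_force": force on a finger pad.
Only numpy, scipy, OpenCV 4.12 (cv2) and the standard library are available. Lean on these libraries where they do the work, as an engineer would, in place of code of your own. Each camera call takes 0.05 s, during which the arm holds its last target. There are 200 camera calls.

TASK

Line up the four seasonings (wooden pepper mill, spice jar, salt shaker, low metal herb tin) that stand at the front of the worktop, by height, on the row of four cork coasters, one upright in the middle of each: the tallest on the end coaster next to the squarish food jar, stepping down to the shortest on the end coaster next to the wide food tin. The food jar and the food tin change ends from time to time, so look first; leave them where they are, and knock neither them nor the seasonings over.

Things in the scene. Friction and masses are not known exactly. Their poses are not given: they have to be found in the camera images.
- pepper_mill_mid (a point): Turned wooden pepper mill, the tallest seasoning: 160 mm high, loose and upright, round: 58 mm across at its foot, about 50 mm across its head (116 to 149 mm up), 12 mm knob on top; grasp it by the head, lower down the gripper's body may strike the knob. (Not the mill far back at the right.) The point is on its axis, half-way up (80 mm above its underside); z up.
- spice_jar_mid (a point): Round spice jar of clear glass with a black cap: 105 mm high, 41 mm across all the way up, upright and loose. The point is on its axis, half-way up (52.5 mm above its underside); z up.
- salt_shaker_mid (a point): Round salt shaker, clear body with a grey rounded top: 90 mm high, 44 mm across its body (from 0 to about 65 mm up), upright and loose. The point is on its axis, half-way up (45 mm above its underside); z up.
- herb_tin_mid (a point): Low round metal tin with a darker lid, the shortest seasoning: 58 mm high, 49 mm across its body (up to 42 mm), 51 mm across its lid, upright and loose. The point is on its axis, half-way up (29 mm above its underside); z up.
- coaster0: Round cork coaster, 76 mm across and 4 mm thick, fixed on the dark oak board (the board is 360 x 92 x 10 mm and is fixed on the worktop; it may stand a few degrees askew); the coaster's top is 14 mm above the worktop. Origin at the centre of its underside, z up; its y axis runs along the board, its x axis across it, away from the robot. Neighbouring coasters are about 90 mm apart, centre to centre. This is the leftmost of the four (seen from the robot).
- coaster1: Round cork coaster, 76 mm across and 4 mm thick, fixed on the dark oak board (the board is 360 x 92 x 10 mm and is fixed on the worktop; it may stand a few degrees askew); the coaster's top is 14 mm above the worktop. Origin at the centre of its underside, z up; its y axis runs along the board, its x axis across it, away from the robot. Neighbouring coasters are about 90 mm apart, centre to centre. Second from the left.
- coaster2: Round cork coaster, 76 mm across and 4 mm thick, fixed on the dark oak board (the board is 360 x 92 x 10 mm and is fixed on the worktop; it may stand a few degrees askew); the coaster's top is 14 mm above the worktop. Origin at the centre of its underside, z up; its y axis runs along the board, its x axis across it, away from the robot. Neighbouring coasters are about 90 mm apart, centre to centre. Third from the left.
- coaster3: Round cork coaster, 76 mm across and 4 mm thick, fixed on the dark oak board (the board is 360 x 92 x 10 mm and is fixed on the worktop; it may stand a few degrees askew); the coaster's top is 14 mm above the worktop. Origin at the centre of its underside, z up; its y axis runs along the board, its x axis across it, away from the robot. Neighbouring coasters are about 90 mm apart, centre to centre. The rightmost of the four.
- food_jar_mid (a point): Food jar with squarish glass body, yellow-brown contents and a round grey lid, 66 x 72 mm and 102 mm high; it stands on the worktop just beyond one end of the row and shows the end for the tallest. Not to be moved. The point is at its centre, 51 mm above its underside.
- food_tin_mid (a point): Wide round food tin with a red wrapper, 75 mm across and 58 mm high; it stands on the worktop just beyond the other end of the row and shows the end for the shortest. Not to be moved. The point is at its centre, 29 mm above its underside.

How it is judged:
At the end, for the whole second after the job is handed in: Counted from the coaster beside the food jar to the one beside the food tin, the pepper mill, the spice jar, the salt shaker and the herb tin stand one on each coaster, each centred within 15 mm, on the cork (height within 6 mm), upright within 0.1 rad, released and at rest (slower than 0.02 m/s) (((horizontal distance between food_jar_mid and coaster0 below 0.28 m and horizontal distance between pepper_mill_mid and coaster0 below 0.015 m and z of pepper_mill_mid in the frame of coaster0 between 0.078 and 0.09 m and horizontal distance between spice_jar_mid and coaster1 below 0.015 m and z of spice_jar_mid in the frame of coaster1 between 0.0505 and 0.0625 m and horizontal distance between salt_shaker_mid and coaster2 below 0.015 m and z of salt_shaker_mid in the frame of coaster2 between 0.043 and 0.055 m and horizontal distance between herb_tin_mid and coaster3 below 0.015 m and z of herb_tin_mid in the frame of coaster3 between 0.027 and 0.039 m) or (horizontal distance between food_jar_mid and coaster3 below 0.28 m and horizontal distance between herb_tin_mid and coaster0 below 0.015 m and z of herb_tin_mid in the frame of coaster0 between 0.027 and 0.039 m and horizontal distance between salt_shaker_mid and coaster1 below 0.015 m and z of salt_shaker_mid in the frame of coaster1 between 0.043 and 0.055 m and horizontal distance between spice_jar_mid and coaster2 below 0.015 m and z of spice_jar_mid in the frame of coaster2 between 0.0505 and 0.0625 m and horizontal distance between pepper_mill_mid and coaster3 below 0.015 m and z of pepper_mill_mid in the frame of coaster3 between 0.078 and 0.09 m)) and angle between each of pepper_mill_mid, spice_jar_mid, salt_shaker_mid, herb_tin_mid's own z axis and vertical below 0.1 rad and linear speed of each of pepper_mill, spice_jar, salt_shaker, herb_tin below 0.02 m/s); the robot touches nothing.
It fails at once if the food jar or the food tin is moved by more than 25 mm (distance of any of food_jar_mid, food_tin_mid from where it was at the start of the episode above 0.025 m).
It fails at once if a seasoning is knocked over (tilted by more than 0.9 rad) (angle between any of pepper_mill_mid, spice_jar_mid, salt_shaker_mid, herb_tin_mid's own z axis and vertical above 0.9 rad).
It fails at once if the food jar or the food tin is knocked over (angle between any of food_jar_mid, food_tin_mid's own z axis and vertical above 0.9 rad).
It also fails if it takes over 122 s, if anything falls off the work surface, if the arm or the gripper's body presses on something with over 40 N, if the wrist force passes 120 N, or if a joint passes its speed limit or range.

## Working session

There is one attempt and no reset: what is moved stays moved. The work goes in short steps, Python scripts to look and compute and a shell command to move; the robot and the scene stay as the last step left them, time stands still between calls to the robot, and variables do not carry over. Pictures are saved under pics/ and viewed, at most 14 in all, crops included, and the job is handed in when it is done.

```bash
ls; mkdir -p pics
python3 - <<'E'
from rig import readout, vision
import cv2
s=readout.get_state()
for k in("clock","position","ee_rot","width","contact_force"):print(k,s[k])
for n in("scene","top"):
    cv2.imwrite(f"pics/{n}0.png",vision.get_image(n)); print(n,vision.camera_params(n))
print(vision.camera_params("wrist"))
E
```

```text
pics
clock 0.0
position [0.26051128 0.51197169 0.23044618]
ee_rot [-3.31158415e-04  2.33250086e-01  9.72416339e-01 -8.66561883e-04]
width 0.08517034790860874
contact_force [-0.62120895  0.1831528  -0.46433928]
scene {'intrinsics': array([[476.63311465,   0.        , 324.07395123],
       [  0.        , 476.63311465, 192.674977  ],
       [  0.        ,   0.        ,   1.        ]]), 'dist': array([-0.06233805,  0.        ,  0.        ,  0.        ,  0.        ]), 'rvec': array([ 2.08301284, -0.94077693,  0.46962185]), 'tvec': array([-0.31924674,  0.2788965 ,  1.01787868])}
top {'intrinsics': array([[467.18496058,   0.        , 317.10536156],
       [  0.        , 467.18496058, 198.81014124],
       [  0.        ,   0.        ,   1.        ]]), 'dist': array([-0.068346,  0.      ,  0.      ,  0.      ,  0.      ]), 'rvec': array([ 2.14185398, -2.0554454 ,  0.22851786]), 'tvec': array([-0.01112068,  0.49523633,  1.33217409])}
{'intrinsics': array([[296.84322604,   0.        , 318.2719584 ],
       [  0.        , 296.84322604, 198.60033392],
       [  0.        ,   0.        ,   1.        ]]), 'dist': array([-0.00011061,  0.        ,  0.        ,  0.        ,  0.        ]), 'hand_eye': array([[-7.53185774e-04, -9.60694020e-01, -2.77608417e-01,
         7.07056330e-02],
       [ 9.99999654e-01, -6.25511772e-04, -5.48470744e-04,
        -5.81319457e-04],
       [ 3.53265230e-04, -2.77608734e-01,  9.60694158e-01,
        -1.43641328e-01],
       [ 0.00000000e+00,  0.00000000e+00,  0.00000000e+00,
         1.00000000e+00]])}
```

View pics/top0.png

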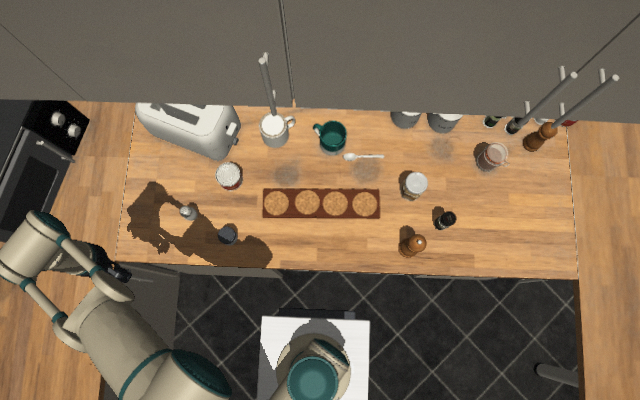

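View pics/scene0.png

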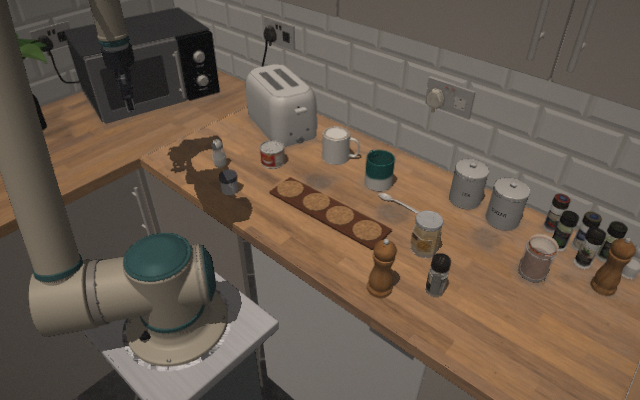

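The food jar (top 415,184) stands at the right end and the food tin (229,175) at the left. So the mill goes on coaster3, the spice jar on 2, the salt on 1 and the herb tin on 0. I'll enlarge crops to measure.

Run:
```python
import cv2
t=cv2.imread("pics/top0.png")
def crop(im,x,y,w,h,k,f):
    c=cv2.resize(im[y:y+h,x:x+w],None,fx=k,fy=k,interpolation=cv2.INTER_CUBIC)
    for i in range(0,w,10):cv2.putText(c,str(x+i),(i*k,8),0,.3,(0,255,255),1);cv2.line(c,(i*k,10),(i*k,14),(0,255,255))
    for i in range(0,h,10):cv2.putText(c,str(y+i),(0,i*k+3),0,.3,(0,255,255),1)
    cv2.imwrite(f,c)
crop(t,170,160,100,95,6,"pics/tl.png")
crop(t,255,165,205,95,3.9.__int__() if 0 else 3,"pics/tr.png")
s=cv2.imread("pics/scene0.png")
crop(s,200,125,260,180,3,"pics/s1.png")
```

```text
(no output)
```

View pics/tl.png

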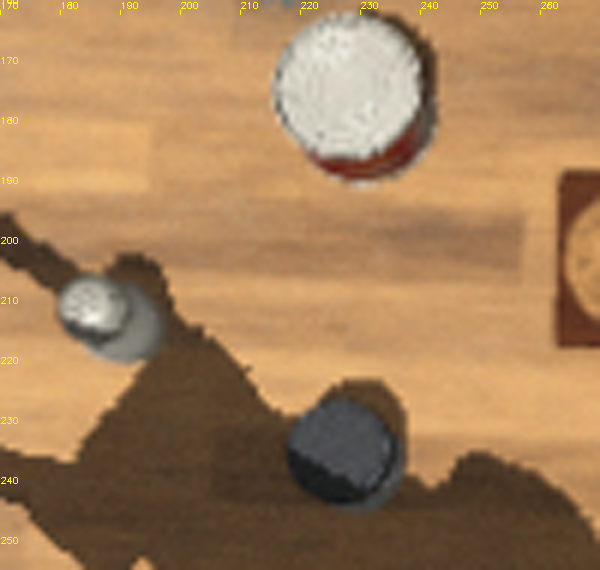

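View pics/tr.png

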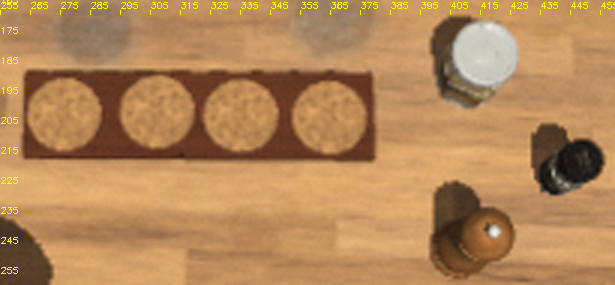

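View pics/s1.png

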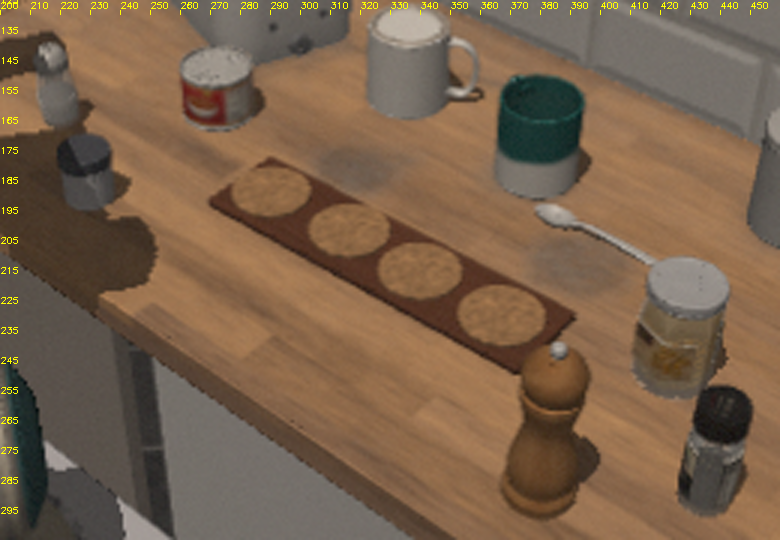

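Both views agree on the layout. Next I localise from the two cameras, with known heights and a two-view residual check.

```bash
cat > h.py <<'E'
import numpy as np, cv2
from rig import readout, vision
from scipy.spatial.transform import Rotation as R
def ray(n,uv):
    p=vision.camera_params(n); M=cv2.Rodrigues(p["rvec"])[0]
    d=cv2.undistortPoints(np.array([[uv]],float),p["intrinsics"],p["dist"])[0,0]
    return -M.T@p["tvec"], M.T@np.r_[d,1]
def atz(n,uv,z):
    c,d=ray(n,uv); return (c+d*(z-c[2])/d[2])[:2]
def tool():
    s=readout.get_state(); w,x,y,z=s["ee_rot"]; return s["position"],R.from_quat([x,y,z,w]).as_matrix()
def wray(uv,P,M):
    p=vision.camera_params("wrist"); H=p["hand_eye"]
    d=cv2.undistortPoints(np.array([[uv]],float),p["intrinsics"],p["dist"])[0,0]
    return P+M@H[:3,3], M@H[:3,:3]@np.r_[d,1]
def wz(uv,P,M,z):
    c,d=wray(uv,P,M); return (c+d*(z-c[2])/d[2])[:2]
E
python3 - <<'E'
from h import *
T=lambda x,y,ox,oy,k:((x+.5)/k-.5+ox,(y+.5)/k-.5+oy)
np.set_printoptions(precision=4,suppress=True)
tl=lambda x,y:T(x,y,170,160,6); tr=lambda x,y:T(x,y,255,165,3); sc=lambda x,y:T(x,y,200,125,3)
for n,t,s,z in[("c0",tr(64,114),sc(271,192),.014),("c1",tr(157,112),sc(349,230),.014),("c2",tr(241,115),sc(420,270),.014),("c3",tr(329,117),sc(502,315),.014),
 ("herb",tl(342,450),sc(85,155),.058),("salt",tl(94,303),sc(51,54),.083),("mill",tr(494,231),sc(558,350),.157),("spice",tr(581,159),sc(724,402),.105),
 ("fjar",tr(485,53),sc(688,285),.102),("ftin",tl(348,87),sc(218,66),.058)]:
    a=atz("top",t,z);b=atz("scene",s,z);print(n,a,b,(a-b)*1e3, np.hypot(*a))
# coaster blobs in top
im=cv2.imread("pics/top0.png");hsv=cv2.cvtColor(im,cv2.COLOR_BGR2HSV)
m=cv2.inRange(hsv,(0,0,115),(40,255,255));m[:,:264]=0;m[:,379:]=0;m[:190]=0;m[217:]=0
n,l,st,ce=cv2.connectedComponentsWithStats(m)
for i in range(1,n):
    if st[i,4]>200:print(st[i],ce[i],atz("top",ce[i],.014))
E
```

```text
c0 [0.4876 0.135 ] [0.4866 0.1301] [0.9854 4.8982] 0.5059453307508932
c1 [0.4936 0.0403] [0.4939 0.0366] [-0.3134  3.6243] 0.4952144886520382
c2 [ 0.4939 -0.0454] [ 0.4944 -0.0481] [-0.4576  2.708 ] 0.4960212288364147
c3 [ 0.4955 -0.1351] [ 0.4961 -0.1386] [-0.6307  3.5229] 0.513590282405949
herb [0.3767 0.2694] [0.3712 0.2584] [ 5.4899 11.018 ] 0.463139537182706
salt [0.4397 0.3915] [0.4384 0.3869] [1.348 4.579] 0.5887462992332234
mill [ 0.3648 -0.2728] [ 0.3639 -0.2751] [0.9499 2.2651] 0.4555441463508794
spice [ 0.4442 -0.3674] [ 0.4469 -0.3695] [-2.7149  2.1191] 0.5764453430275789
fjar [ 0.5455 -0.2768] [ 0.5432 -0.2811] [2.3041 4.2509] 0.6116970352104718
ftin [0.5601 0.2819] [0.5606 0.2756] [-0.4524  6.3474] 0.6270896839587872
[264 191  25  25 502] [275.8944 202.8008] [0.4872 0.1353]
[294 190  26  25 509] [306.8212 201.8664] [0.494  0.0408]
[322 191  26  25 516] [334.7093 203.0601] [ 0.4937 -0.0445]
[352 192  26  25 509] [364.3536 203.8075] [ 0.4951 -0.1352]
```

```bash
python3 -m handwheel '[[[0,0,0],[0,0,1],-1],[[0,0,0],[0,0,1],-1],[[0,0,0],[0,0,1],-1],[[0,0,0],[0,0,1],-1],[[0,0,0],[0,0,1],-1],[[0,0,0],[0,0,1],-1],[[0,0,0],[0,0,1],-1],[[0,0,0],[0,0,1],-1],[[0,0,0],[0,0,1],-1],[[0,0,0],[0,0,1],-1],[[0,0,0],[0,0,0.5],-1],[[-42,28,-4],[0,0,0],-1],[[-42,28,-4],[0,0,0],-1],[[-42,28,-4],[0,0,0],-1],[[-42,28,-4],[0,0,0],-1],[[-42,28,-4],[0,0,0],-1],[[0,0,0],[0,0,0],-1],[[0,0,0],[0,0,0],-1]]' 40
python3 - <<'E'
from h import *
P,M=tool(); cv2.imwrite("pics/w1.png",vision.get_image("wrist")); np.savez("w1.npz",P=P,M=M); print(P,M.round(3))
E
```

```text
clock: 2.35
position: [0.4005, 0.3027, 0.251]
ee_rot: [-0.001, 0.707, 0.707, -0.0]
contact_force: [0.6, -0.2, -0.4]
width: 0.0856
gripper_force: 0.0
[0.40051121 0.3026816  0.25098467] [[ 0.     1.    -0.001]
 [ 1.    -0.     0.   ]
 [ 0.    -0.001 -1.   ]]
```

View pics/w1.png

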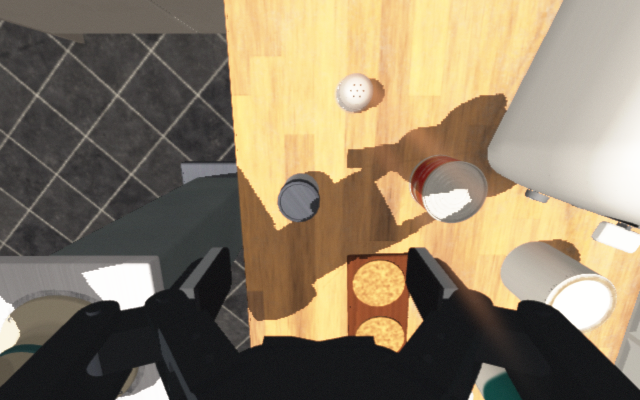

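Wrist view: herb-tin lid at (298.5,200), salt dots at (356.5,91.5), coaster0 at (379,283), food tin lid at (456,192).

Run:
```python
from h import *
d=np.load("w1.npz");P,M=d["P"],d["M"]
for n,uv,z in[("herb",(299,200),.058),("salt",(356.5,91),.088),("c0",(379,283),.014),("ftin",(455,191),.058)]:print(n,wz(uv,P,M,z).round(4))
im=cv2.imread("pics/w1.png");c=cv2.resize(im[60:300,270:430],None,fx=2.5,fy=2.5,interpolation=cv2.INTER_CUBIC)
c=cv2.resize(im[60:300,270:430],None,fx=2.5,fy=2.5,interpolation=cv2.INTER_CUBIC);cv2.imwrite("pics/w1c.png",c)
```

```text
herb [0.3769 0.2737]
salt [0.4371 0.3931]
c0 [0.4877 0.135 ]
ftin [0.5598 0.2846]
```

View pics/w1c.png

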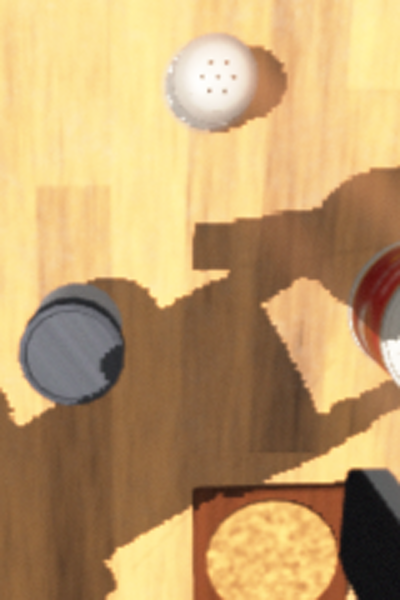

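```bash
python3 -m handwheel '[[[-30,-24,0],[0,0,0],-1],[[0,0,50],[0,0,0],-1],[[0,0,50],[0,0,0],-1],[[0,0,50],[0,0,0],-1],[[0,0,40],[0,0,0],-1],[[0,0,25],[0,0,0],-1],[[0,0,20],[0,0,0],-1],[[0,0,0],[0,0,0],-1],[[0,0,0],[0,0,0],1],[[0,0,0],[0,0,0],1],[[0,0,0],[0,0,0],1],[[0,0,0],[0,0,0],1],[[0,0,0],[0,0,0],1],[[0,0,0],[0,0,0],1],[[0,0,0],[0,0,0],1]]' 40
```

```text
clock: 4.28
position: [0.3775, 0.2731, 0.0174]
ee_rot: [0.0, 0.707, 0.707, 0.001]
contact_force: [-1.5, 0.8, 5.8]
width: 0.0495
gripper_force: 41.1
```

```bash
python3 -m handwheel '[[[0,0,-20],[0,0,0],1],[[0,0,-40],[0,0,0],1],[[-28,22,0],[0,0,0],1],[[-28,22,0],[0,0,0],1],[[-28,22,0],[0,0,0],1],[[-28,22,0],[0,0,0],1],[[-26,22,0],[0,0,0],1],[[0,0,0],[0,0,0],1],[[0,0,20],[0,0,0],1],[[0,0,15],[0,0,0],1],[[0,0,5],[0,0,0],1],[[0,0,0],[0,0,0],1],[[0,0,0],[0,0,0],1]]'
```

```text
clock: 5.9
position: [0.4874, 0.1348, 0.0368]
ee_rot: [0.0, 0.707, 0.707, 0.0]
contact_force: [0.5, 0.7, -1.8]
width: 0.0498
gripper_force: 41.9
```

```bash
python3 -m handwheel '[[[0,0,3],[0,0,0],1],[[0,0,2],[0,0,0],1],[[0,0,0],[0,0,0],1]]'
```

```text
clock: 6.28
position: [0.4871, 0.1346, 0.0315]
ee_rot: [0.0, 0.707, 0.707, 0.0]
contact_force: [-0.4, -0.1, 0.7]
width: 0.0495
gripper_force: 42.0
```

```bash
python3 -m handwheel '[[[0,0,0],[0,0,0],-1],[[0,0,0],[0,0,0],-1],[[0,0,0],[0,0,0],-1],[[0,0,0],[0,0,0],-1],[[0,0,-40],[0,0,0],-1],[[0,0,-50],[0,0,0],-1],[[0,0,-50],[0,0,0],-1],[[52,-10,0],[0,0,0],-1],[[52,-10,0],[0,0,0],-1],[[52,-10,0],[0,0,0],-1],[[52,-10,0],[0,0,0],-1],[[50,-9,0],[0,0,0],-1],[[0,0,0],[0,0,0],-1],[[0,0,0],[0,0,0],-1]]'
python3 - <<'E'
from h import *
P,M=tool(); cv2.imwrite("pics/w2.png",vision.get_image("wrist")); np.savez("w2.npz",P=P,M=M); print(P)
E
```

```text
clock: 8.02
position: [0.4376, 0.3921, 0.1709]
ee_rot: [0.0, 0.707, 0.708, -0.001]
contact_force: [-0.8, -0.0, 0.0]
width: 0.0854
gripper_force: 0.0
[0.43756636 0.39210208 0.17093324]
```

View pics/w2.png

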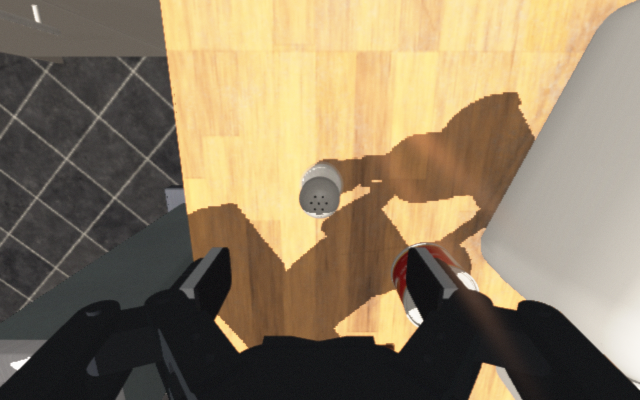

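Salt dots are at (319.5,203.5), the gripper is above it, and the food tin is clear of the finger.

Run:
```python
from h import *
d=np.load("w2.npz");print(wz((319.5,203.5),d["P"],d["M"],.089))
```

```text
[0.43795061 0.3927527 ]
```

```bash
python3 -m handwheel '[[[0.5,0,50],[0,0,0],-1],[[0,0,45],[0,0,0],-1],[[0,0,30],[0,0,0],-1],[[0,0,20],[0,0,0],-1],[[0,0,0],[0,0,0],-1],[[0,0,0],[0,0,0],1],[[0,0,0],[0,0,0],1],[[0,0,0],[0,0,0],1],[[0,0,0],[0,0,0],1],[[0,0,0],[0,0,0],1],[[0,0,0],[0,0,0],1],[[0,0,0],[0,0,0],1],[[0,0,0],[0,0,0],1]]' 35
```

```text
clock: 9.7
position: [0.4386, 0.3935, 0.0279]
ee_rot: [0.0, 0.707, 0.707, 0.001]
contact_force: [-0.4, -0.7, 5.4]
width: 0.0398
gripper_force: 34.9
```

```bash
python3 -m handwheel '[[[0,0,-20],[0,0,0],1],[[0,0,-50],[0,0,0],1],[[0,0,-50],[0,0,0],1],[[0,0,0],[0,0,0],1]]'
python3 - <<'E'
from h import *
cv2.imwrite("pics/w3.png",np.vstack([vision.get_image("wrist")[100:,150:490],cv2.resize(vision.get_image("scene")[60:210,150:320],None,fx=2,fy=2)]))
E
```

```text
clock: 10.2
position: [0.4404, 0.395, 0.1514]
ee_rot: [0.001, 0.707, 0.707, 0.005]
contact_force: [0.2, -0.0, -1.2]
width: 0.0396
gripper_force: 35.6
```

View pics/w3.png

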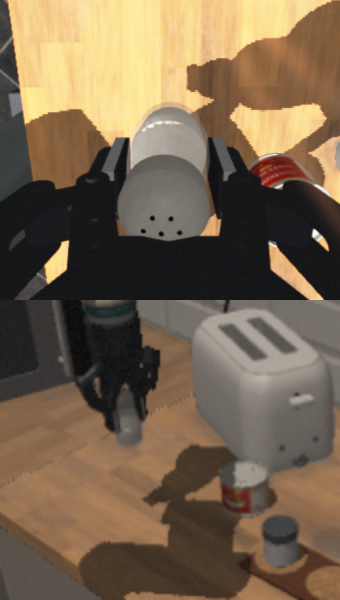

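```bash
python3 -m handwheel '[[[-50.5,7.6,0],[0,0,0],1],[[-50.5,7.6,0],[0,0,0],1],[[-50.5,7.6,0],[0,0,0],1],[[-50.5,7.6,0],[0,0,0],1],[[-50.5,7.6,0],[0,0,0],1],[[-50.5,7.6,0],[0,0,0],1],[[-51,7.6,0],[0,0,0],1],[[0,0,0],[0,0,0],1],[[0,0,40],[0,0,0],1],[[0,0,40],[0,0,0],1],[[0,0,20],[0,0,0],1],[[0,0,5],[0,0,0],1],[[0,0,0],[0,0,0],1],[[0,0,0],[0,0,0],1]]'
```

```text
clock: 12.05
position: [0.4875, 0.0402, 0.0414]
ee_rot: [-0.003, 0.706, 0.708, -0.002]
contact_force: [-5.4, -0.7, 13.6]
width: 0.0399
gripper_force: 40.9
```

```bash
python3 -m handwheel '[[[0,0,-5],[0,0,0],1],[[0,2.5,0],[0,0,0],1],[[0,0,0],[0,0,0],1],[[0,0,0],[0,0,0],1]]'
```

```text
clock: 12.55
position: [0.4936, 0.0392, 0.0459]
ee_rot: [-0.0, 0.707, 0.707, -0.0]
contact_force: [0.7, -0.8, -0.5]
width: 0.04
gripper_force: 39.0
```

```bash
python3 -m handwheel '[[[1,0,2],[0,0,0],1],[[0,0,1],[0,0,0],1],[[0,0,0],[0,0,0],1]]'
```

```text
clock: 12.92
position: [0.4936, 0.0401, 0.0431]
ee_rot: [-0.0, 0.707, 0.707, -0.0]
contact_force: [0.1, -0.4, -0.4]
width: 0.0401
gripper_force: 39.0
```

```bash
python3 -m handwheel '[[[0,0,0],[0,0,0],-1],[[0,0,0],[0,0,0],-1],[[0,0,0],[0,0,0],-1],[[0,0,0],[0,0,0],-1],[[0,0,-40],[0,0,0],-1],[[0,0,-60],[0,0,0],-1],[[0,0,-60],[0,0,0],-1],[[0,0,-50],[0,0,0],-1],[[-52,-10,0],[0,0,0],-1],[[-52,-10,0],[0,0,0],-1],[[-52,-10,0],[0,0,0],-1],[[-52,-10,0],[0,0,0],-1],[[-52,-10,0],[0,0,0],-1],[[-52,-10,0],[0,0,0],-1],[[-52,-10,0],[0,0,0],-1],[[-46,-10,0],[0,0,0],-1],[[0,0,0],[0,0,0],-1],[[0,0,0],[0,0,0],-1],[[0,0,0],[0,0,0],-1]]'
python3 - <<'E'
from h import *
P,M=tool(); im=vision.get_image("wrist"); np.savez("w4.npz",P=P,M=M); print(P)
cv2.imwrite("pics/w4.png",cv2.resize(im[20:320,150:500],None,fx=2,fy=2,interpolation=cv2.INTER_CUBIC))
E
```

```text
clock: 15.3
position: [0.4141, -0.3687, 0.2533]
ee_rot: [-0.0, 0.706, 0.708, 0.0]
contact_force: [-0.2, 0.2, -0.3]
width: 0.0852
gripper_force: 0.0
[ 0.41413803 -0.36866868  0.25333274]
```

View pics/w4.png

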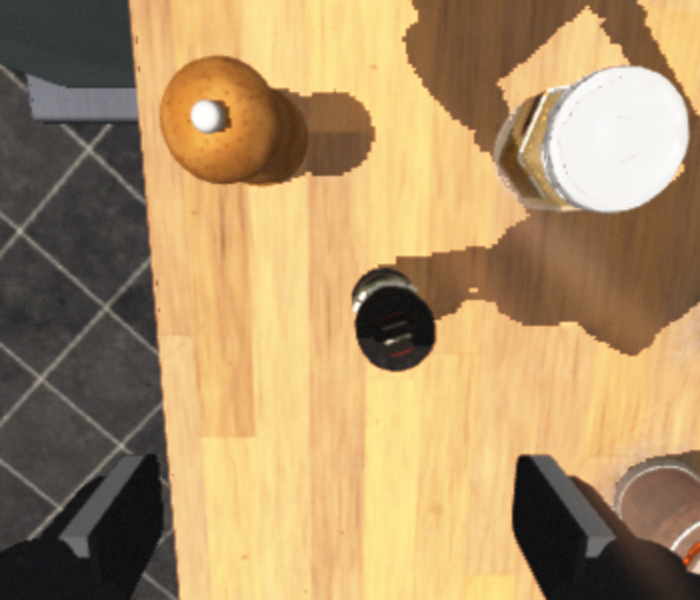

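Mill knob in the crop at (208,116), spice cap centre about (396,328), food jar lid (619,139). The crop has offset (150,20) and scale 2.

Run:
```python
from h import *
d=np.load("w4.npz");P,M=d["P"],d["M"]
for n,x,y,z in[("mill",208,116,.155),("spice",396,328,.105),("fjar",619,139,.102)]:print(n,wz((x/2+150,y/2+20),P,M,z).round(4))
```

```text
mill [ 0.3647 -0.2732]
spice [ 0.4436 -0.3676]
fjar [ 0.5456 -0.2775]
```

```bash
python3 -m handwheel '[[[1,29,0],[0,0,0],-1],[[0,0,50],[0,0,0],-1],[[0,0,50],[0,0,0],-1],[[0,0,50],[0,0,0],-1],[[0,0,30],[0,0,0],-1],[[0,0,20],[0,0,0],-1],[[0,0,7],[0,0,0],-1],[[0,0,0],[0,0,0],-1],[[0,0,0],[0,0,0],1],[[0,0,0],[0,0,0],1],[[0,0,0],[0,0,0],1],[[0,0,0],[0,0,0],1],[[0,0,0],[0,0,0],1],[[0,0,0],[0,0,0],1],[[0,0,0],[0,0,0],1],[[0,0,0],[0,0,0],1]]'
```

```text
clock: 17.35
position: [0.4434, -0.3694, 0.0471]
ee_rot: [0.001, 0.707, 0.707, 0.0]
contact_force: [0.2, 0.4, 5.7]
width: 0.0397
gripper_force: 34.8
```

```bash
python3 -m handwheel '[[[0,0,-30],[0,0,0],1],[[0,0,-60],[0,0,0],1],[[0,0,-50],[0,0,0],1],[[54,8.5,0],[0,0,0],1],[[54,8.5,0],[0,0,0],1],[[54,8.5,0],[0,0,0],1],[[54,8.5,0],[0,0,0],1],[[54,8.5,0],[0,0,0],1],[[53,8.5,0],[0,0,0],1],[[0,0,0],[0,0,0],1],[[0,0,0],[0,0,0],1],[[0,0,45],[0,0,0],1],[[0,0,45],[0,0,0],1],[[0,0,25],[0,0,0],1],[[0,0,6],[0,0,0],1],[[0,0,0],[0,0,0],1],[[0,0,0],[0,0,0],1],[[0,0,0],[0,0,0],1]]'
```

```text
clock: 19.6
position: [0.4946, -0.0462, 0.0664]
ee_rot: [0.001, 0.707, 0.707, 0.001]
contact_force: [-0.7, -1.9, -1.3]
width: 0.0401
gripper_force: 35.8
```

```bash
python3 -m handwheel '[[[0,-0.5,3],[0,0,0],1],[[0,0,1.5],[0,0,0],1],[[0,0,0],[0,0,0],1]]'
```

```text
clock: 19.98
position: [0.4933, -0.0458, 0.0611]
ee_rot: [0.0, 0.707, 0.707, 0.0]
contact_force: [-1.5, 0.1, 3.1]
width: 0.0399
gripper_force: 35.8
```

```bash
python3 -m handwheel '[[[0,0,0],[0,0,0],-1],[[0,0,0],[0,0,0],-1],[[0,0,0],[0,0,0],-1],[[0,0,0],[0,0,0],-1],[[0,0,-40],[0,0,0],-1],[[0,0,-60],[0,0,0],-1],[[0,0,-60],[0,0,0],-1],[[0,0,-20],[0,0,0],-1],[[-45,-25.7,0],[0,0,0],-1],[[-45,-25.7,0],[0,0,0],-1],[[-45,-25.7,0],[0,0,0],-1],[[-45,-25.7,0],[0,0,0],-1],[[-47.5,-26,0],[0,0,0],-1],[[0,0,0],[0,0,0],-1],[[0,0,0],[0,0,0],-1],[[0,0,0],[0,0,0],-1]]'
python3 - <<'E'
from h import *
P,M=tool(); im=vision.get_image("wrist"); np.savez("w5.npz",P=P,M=M); print(P)
t=vision.get_image("top");cv2.imwrite("pics/t5.png",cv2.resize(t[160:260,210:430],None,fx=3.5,fy=3.5,interpolation=cv2.INTER_CUBIC))
E
```

```text
clock: 21.98
position: [0.3651, -0.2724, 0.2407]
ee_rot: [-0.0, 0.706, 0.708, 0.0]
contact_force: [0.6, -0.5, 0.2]
width: 0.0856
gripper_force: 0.0
[ 0.36507123 -0.27240024  0.24072587]
```

View pics/t5.png

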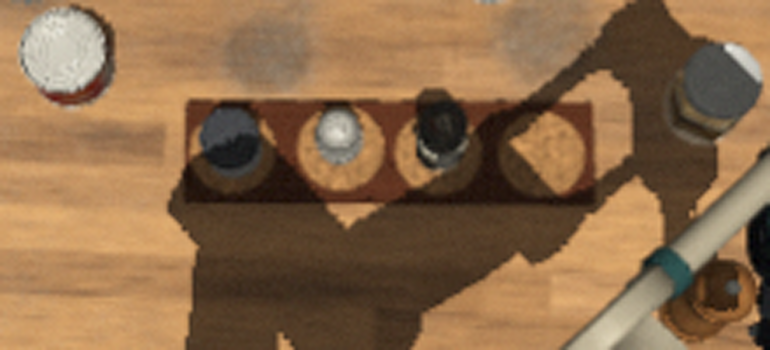

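Three are placed upright on their coasters (crop (230,135), (338,130), (440,125)). Now the mill.

```bash
python3 -m handwheel '[[[-1,0,50],[0,0,0],-1],[[0,0,40],[0,0,0],-1],[[0,0,25],[0,0,0],-1],[[0,0,15],[0,0,0],-1],[[0,0,0],[0,0,0],-1],[[0,0,0],[0,0,0],1],[[0,0,0],[0,0,0],1],[[0,0,0],[0,0,0],1],[[0,0,0],[0,0,0],1],[[0,0,0],[0,0,0],1],[[0,0,0],[0,0,0],1],[[0,0,0],[0,0,0],1]]' 50
```

```text
clock: 23.58
position: [0.3651, -0.2751, 0.1123]
ee_rot: [0.001, 0.707, 0.707, -0.0]
contact_force: [-0.3, 0.2, 6.8]
width: 0.0466
gripper_force: 50.2
```

```bash
python3 -m handwheel '[[[0,0,-20],[0,0,0],1],[[0,0,-40],[0,0,0],1],[[27.6,26,0],[0,0,0],1],[[27.6,26,0],[0,0,0],1],[[27.6,26,0],[0,0,0],1],[[27.6,26,0],[0,0,0],1],[[27.6,26,0],[0,0,0],1],[[0,0,0],[0,0,0],1],[[0,0,0],[0,0,0],1],[[0,0,20],[0,0,0],1],[[0,0,16],[0,0,0],1],[[0,0,4],[0,0,0],1],[[0,0,0],[0,0,0],1],[[0,0,0],[0,0,0],1],[[0,0,0],[0,0,0],1]]'
```

```text
clock: 25.45
position: [0.4949, -0.1367, 0.1314]
ee_rot: [0.001, 0.707, 0.707, 0.0]
contact_force: [0.1, -0.5, -2.8]
width: 0.0461
gripper_force: 52.5
```

```bash
python3 -m handwheel '[[[0,0,2],[0,0,0],1],[[0,0,2],[0,0,0],1],[[0,0,0],[0,0,0],1]]'
```

```text
clock: 25.82
position: [0.4943, -0.1363, 0.1265]
ee_rot: [-0.0, 0.707, 0.707, -0.0]
contact_force: [0.0, 0.2, -2.6]
width: 0.0464
gripper_force: 52.5
```

```bash
python3 -m handwheel '[[[0,0,1],[0,0,0],1],[[0,0,0],[0,0,0],1]]'
```

```text
clock: 26.08
position: [0.4946, -0.1365, 0.1263]
ee_rot: [0.0, 0.707, 0.707, 0.0]
contact_force: [-2.8, -0.1, 1.7]
width: 0.0464
gripper_force: 52.9
```

Contact. I'll release, retreat upward and to the side, then inspect.

```bash
python3 -m handwheel '[[[0,0,0],[0,0,0],-1],[[0,0,0],[0,0,0],-1],[[0,0,0],[0,0,0],-1],[[0,0,0],[0,0,0],-1],[[0,0,0],[0,0,0],-1],[[0,0,-30],[0,0,0],-1],[[0,0,-50],[0,0,0],-1],[[0,0,-50],[0,0,0],-1],[[-40,-40,-20],[0,0,0],-1],[[-40,-40,0],[0,0,0],-1],[[-40,-40,0],[0,0,0],-1],[[-40,-10,0],[0,0,0],-1],[[0,0,0],[0,0,0],-1],[[0,0,0],[0,0,0],-1],[[0,0,0],[0,0,0],-1]]'
python3 - <<'E'
from h import *
t=vision.get_image("top");s=vision.get_image("scene")
f=lambda i:cv2.resize(i,None,fx=4,fy=4,interpolation=cv2.INTER_CUBIC)
cv2.imwrite("pics/f.png",np.vstack([f(t[170:235,225:405])[:,:640],cv2.resize(s[110:260,250:410],None,fx=4,fy=2.2)[:,:640]]))
E
```

```text
clock: 27.95
position: [0.3649, -0.2955, 0.2757]
ee_rot: [-0.0, 0.706, 0.708, 0.0]
contact_force: [0.1, 0.0, 0.9]
width: 0.0858
gripper_force: 0.0
```

View pics/f.png

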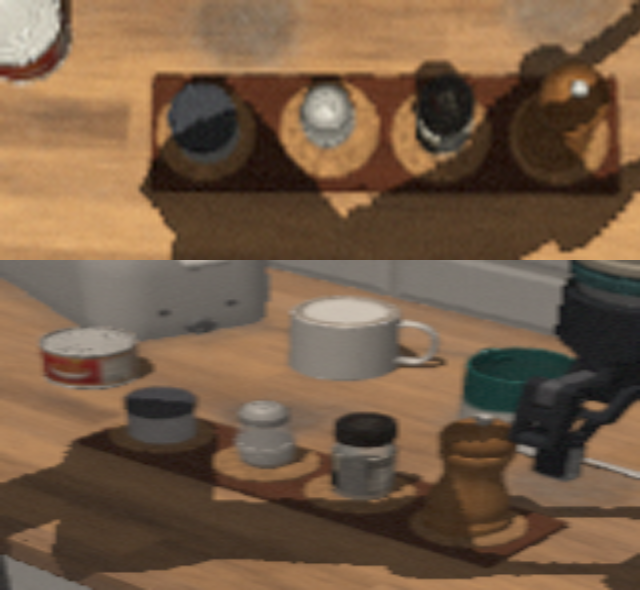

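All four are upright on cork. A numeric check of the centres follows.

Run:
```python
from h import *
for n,x,y,z,c in[("mill",580,88,.170,(.4951,-.1352)),("spice",446,99,.119,(.4937,-.0448)),("salt",327,106,.098,(.494,.0407)),("herb",203,118,.072,(.4873,.135))]:
    a=atz("top",((x+.5)/4-.5+225,(y+.5)/4-.5+170),z);print(n,a.round(4),((a-c)*1e3).round(1))
```

```text
mill [ 0.4952 -0.1347] [0.1 0.5]
spice [ 0.496  -0.0449] [ 2.3 -0.1]
salt [0.4923 0.04  ] [-1.7 -0.7]
herb [0.4856 0.1315] [-1.7 -3.5]
```

```bash
python3 -c "
from rig import manip;print(manip.sign_off())"
```

```text
the job is handed in; nothing more can be done
None
```

I placed all four seasonings upright on their coasters, stepping down from the mill at the food jar end to the herb tin at the food tin end, each within about 4 mm of centre by the top camera, and handed the job in after about 28 s; the hand-in gave no verdict.

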